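Mount name plates on a panel with a turn-over tray and hand roller

TASK

The name plates lie adhesive side up in the hinged tray: swing the tray fully over by its bar so that they all tumble onto their other face, then lay each one, adhesive side down, in a pocket of its own on the steel panel (any pocket). When all are laid, roll over them from end to end with the hand roller, with steady downward force, until every plate is pressed fully home in its pocket. Put the roller back upright in its holder, swing the tray back down, and leave the box, bottle and tape where they are.

Things in the scene. Friction and masses are not known exactly. Their poses are not given: they have to be found in the camera images.
- stand: fixed steel stand of the turn-over tray, base 200 (x) x 336 (y) x 8 mm; origin at the middle of its underside on the table, z up. The tray's hinge line runs along this frame's y, 40 mm above the origin. The tray has two flat blue sheet-metal wings, 300 mm wide inside along y with 16 mm high cheeks at both ends, joined at the hinge line at 85 degrees (see hinge)
- hinge (a point): middle of the tray's hinge line, 40 mm up, axes as the stand's. At joint 0 the carrying wing (84 mm long) is level, face at this height, reaching to -x; the other wing (106 mm, 5 mm end lip) stands up. Fully over, the other wing slopes 5 degrees down to +x, the carrying wing leans 10 degrees over it, and the plates have tumbled onto the other wing, centres 45 to 65 mm from the hinge
- tray (a joint): angle of the turn-over tray, rad: 0 = carrying wing level (start), 1.745 = fully over, at the stop. Turns about the stand's +y: the carrying wing goes from -x up and over towards +x. The hinge is stiff (0.3 N m friction): the tray stays where it is left; about 10 N at the bar turns it
- tray_bar (a point): point to pinch on the tray's black round bar (14 mm thick, sticks out 95 mm from the tray's end on the stand's -y side, parallel to the hinge, 60 mm from it and 5 mm below the carrying wing's face: 35 mm above the table at joint 0). The point is 60 mm out from the tray's end. The bar moves on an arc about the hinge and may turn between the fingers
- panel: fixed grey steel panel, 140 (x) x 290 (y) x 14 mm; origin at the middle of its underside, on the table. Three pockets side by side along y, 84 mm apart (pocket1 over the origin, pocket0 at -y), each 100 (x) x 66 (y) mm. Two black pads in each, in the -x and +x half, form the floor 2 mm below the panel's top; each sinks up to 5 mm when pressed with more than about 6 N, and stays down
- holder: fixed black open box that holds the roller, mouth 54 (x) x 80 (y) mm, rim 66 x 92 mm and 30 mm high, on a 100 x 130 mm foot; origin at the middle of its underside. The roller's frame rests on the rim, drum inside, x and y axes along the holder's, its grip point 103 mm above this origin
- roller_grip (a point): loose hand roller, 0.42 kg, upright: grip point on the axis of its upright wooden handle, 24 (x) x 30 (y) mm in section, which ends 35 mm higher. Rubber drum, radius 20 mm, 56 mm long along y, turns freely, so it rolls along the roller's x; the drum's underside is 100 mm below this point. Aluminium frame 64 (x) x 88 (y) mm, from 61 to 73 mm below this point
- drum (a joint): angle of the roller's drum about the roller's y, rad
- plate0_c (a point): loose grey name plate, 90 (x) x 56 (y) x 10 mm, 80 g; the point is its centre. Its z axis points out of its adhesive back, which shows two brown strips across it; the other face (the front) has two thin dark lines along its long edges. May be absent (None)
- pocket0 (a point): centre of a panel pocket, at the top of its unpressed pads (12 mm above the table, 2 mm below the panel's top). A plate fits with its long side along the panel's x, either way round, with 5 mm to spare on every side. Its centre is 17 mm above the table when laid on unpressed pads and 12 mm when pressed fully home
- plate1_c (a point): loose grey name plate, 90 (x) x 56 (y) x 10 mm, 80 g; the point is its centre. Its z axis points out of its adhesive back, which shows two brown strips across it; the other face (the front) has two thin dark lines along its long edges. May be absent (None)
- pocket1 (a point): centre of a panel pocket, at the top of its unpressed pads (12 mm above the table, 2 mm below the panel's top). A plate fits with its long side along the panel's x, either way round, with 5 mm to spare on every side. Its centre is 17 mm above the table when laid on unpressed pads and 12 mm when pressed fully home
- plate2_c (a point): loose grey name plate, 90 (x) x 56 (y) x 10 mm, 80 g; the point is its centre. Its z axis points out of its adhesive back, which shows two brown strips across it; the other face (the front) has two thin dark lines along its long edges. May be absent (None)
- pocket2 (a point): centre of a panel pocket, at the top of its unpressed pads (12 mm above the table, 2 mm below the panel's top). A plate fits with its long side along the panel's x, either way round, with 5 mm to spare on every side. Its centre is 17 mm above the table when laid on unpressed pads and 12 mm when pressed fully home
- carton: bystander: cardboard box, 110 x 150 x 70 mm, to be left alone; origin at the middle of its underside
- cleaner: bystander: white bottle, 60 mm across, 130 mm high, to be left alone; origin at the middle of its underside
- tape: bystander: roll of tape lying flat, 100 mm across, 45 mm high, to be left alone; origin at the middle of its underside

How it is judged:
By the outcome, as a careful person would: the job done as asked, in the order asked, and still so for the second after the job is handed in, with the robot touching nothing.
Of plate0, plate1, plate2 only 2 to 3 are there at a start; the rules pass over those that are not, and their reading is None.
At some moment in a run one of plate0, plate1, plate2 may be knocked a few centimetres aside while the robot is not near it.
It also fails if it takes over 210 s, if anything falls off the work surface, if the arm or the gripper's body presses on something with over 40 N, if the wrist force passes 120 N, or if a joint passes its speed limit or range.

ROBOT

A 6-joint arm with a two-finger parallel gripper is mounted at the origin on the work surface. World frame = base frame: x ahead of the robot, y to its left, z up, the work surface at z = 0. Lengths are in m, angles in rad, forces in N, time in s.
With the tool pointing down it reaches from about 0.3 to 1 m from the base axis. Payload 5.1 kg.
Tool frame: the origin (TCP) lies at the very end of the fingers, on their centre line; the grasp point (between the pads) lies 19 mm behind it; z points along the fingers, y is the line along which they close (so a half turn about z gives the same grasp; the last joint's range is limited). The gripper opens to 95 mm and grips with 3 to 60 N. Pads are 20 mm wide; open, the fingers measure 119 mm over their backs; the gripper's body (75 mm by 180 mm) begins 59 mm behind the grasp point.
Start: joints at [1.12, 0.124, 1.65, -0, 1.367, -0.083], TCP at [0.234, 0.607, 0.215] pointing down, gripper open.
Joint ranges: [-2.61, 2.61], [-1.02, 2.33], [0.03, 2.71], [-1.35, 4.49], [0.32, 2.68], [-2.91, 2.91]. Speed limits (rad/s): [2.57, 2.57, 3.14, 3.14, 3.14, 3.14].

INTERFACE

Orientations are given as a rotation vector (axis times angle).
In Python, from cell import manip, kinematics, read_state, capture, camera_model gives the robot as it stands. Calls block until the motion is done:
- manip.goto(position, orientation): joint-space move of the TCP to a pose.
- manip.movel(position, vel=0.15, frame=None): straight line of the TCP; frame=None keeps the orientation; vel is the mean speed in m/s.
- manip.goto_joints(angles): joint-space move.
- manip.move_gripper(opening, grasp_force=None): finger opening in m; grasp_force is the grip in N (None keeps the last); returns when the fingers have stopped.
- manip.hold(seconds).
- kinematics.ik(position, orientation): joint angles nearest the present ones, or None.
- read_state(): the state.
- capture(name): name is "side" or "top"; returns the picture (480x640x3 uint8, red, green, blue); there is no depth.
- camera_model(name): a dict with "camera_matrix" (3x3 intrinsics, pixels), "dist_coeffs" ([k1, k2, p1, p2, k3] as OpenCV has them; the pictures are not rectified), "pose" (4x4, takes a point from camera to world coordinates). Camera axes: x right, y down, z forward; pixel columns grow to the right and rows downward; lengths in m; the calibration is good to about 2 mm. A picture is of the moment at which its call begins. camera_model takes no time and is no camera call.
A pose or a line that the arm cannot do raises manip.IKError and nothing moves.
- manip.hand_in(): hands the job in; it is judged then, once.
The state is a dict: "time_s": time; "joint_positions": joint angles; "qvel": joint speeds; "joint_efforts": joint torques, N m; "position": TCP position; "tool_rot": TCP orientation; "contact_force": force on the tool from outside, world axes, zero at the start; "ft_torque": the same for the moment, N m; "finger_gap": finger opening in m; "finger_force": force on a finger pad.
Only numpy, scipy, OpenCV 4.12 (cv2) and the standard library are available. Lean on these libraries where they do the work, as an engineer would, in place of code of your own. Each camera call takes 0.05 s, during which the arm holds its last target. There are 200 camera calls.

## Working session

There is one attempt and no reset: what is moved stays moved. The work goes in short steps, each a Python script; the robot and the scene stay as the last script left them, time stands still between calls to the robot, and variables do not carry over. Pictures are saved under pics/ and viewed, at most 14 in all, crops included, and the job is handed in when it is done.

```bash
ls; mkdir -p pics
python3 - <<'E'
from cell import *
import cv2,numpy as np
for n in("top","side"):
    im=capture(n); cv2.imwrite(f"pics/{n}0.png",im[:,:,::-1]); m=camera_model(n); print(n,np.round(m["camera_matrix"],1).tolist(),np.round(m["dist_coeffs"],3),np.round(m["pose"],3).tolist())
print(read_state())
E
```

```text
pics
top [[501.6, 0.0, 311.4], [0.0, 501.6, 238.5], [0.0, 0.0, 1.0]] [0.019 0.    0.    0.    0.   ] [[0.002, -0.992, 0.13, 0.4], [-1.0, -0.004, -0.01, 0.045], [0.01, -0.13, -0.991, 1.501], [0.0, 0.0, 0.0, 1.0]]
side [[604.1, 0.0, 321.3], [0.0, 604.1, 245.0], [0.0, 0.0, 1.0]] [-0.186  0.     0.     0.     0.   ] [[0.808, -0.413, 0.419, -0.138], [-0.589, -0.571, 0.572, -0.94], [0.003, -0.709, -0.705, 1.263], [0.0, 0.0, 0.0, 1.0]]
{'time_s': 0.1, 'joint_positions': array([ 1.12035280e+00,  1.24424999e-01,  1.65154218e+00, -6.21552503e-05,
        1.36750404e+00, -8.26118756e-02]), 'qvel': array([-0.0013315 , -0.00158274, -0.00085924, -0.00048342,  0.00011682,
       -0.0012681 ]), 'joint_efforts': array([ 9.48672027e-05, -4.18879223e+01, -3.61096609e+01,  7.76785822e-02,
        4.60826803e-02, -7.53141899e-05]), 'position': array([0.23352988, 0.60597092, 0.21351681]), 'tool_rot': array([-5.74437364e-01, -3.08818363e+00,  2.87143943e-03]), 'contact_force': array([-0.26604119,  0.02019538,  0.88246667]), 'ft_torque': array([ 0.00573772, -0.00262959,  0.04192602]), 'finger_force': 0.0, 'finger_gap': 0.09492877314856908}
```

View pics/top0.png

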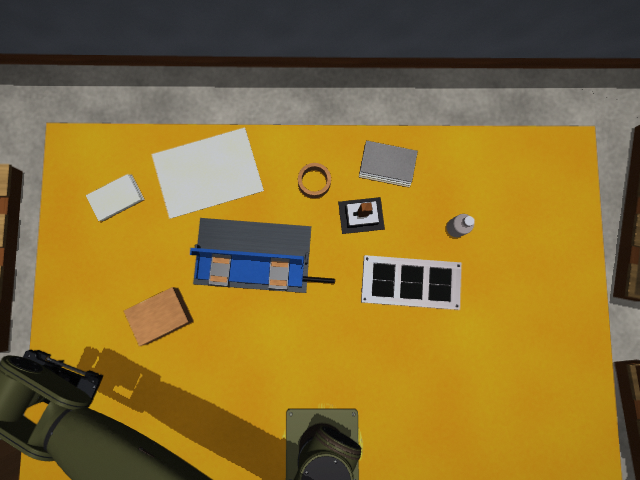

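View pics/side0.png

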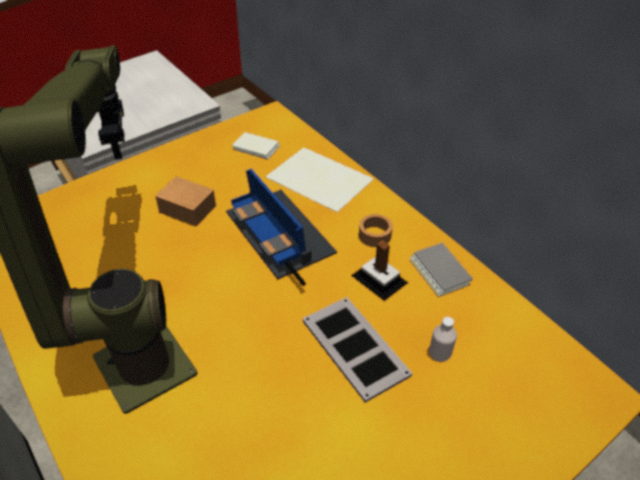

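Two plates are visible in the tray, at (220,271) and (280,275) in the top image. The bar tip is at (334,281), the panel at (412,283) and the roller at (362,214).

```bash
cat > h.py <<'E'
from cell import *
import cv2,numpy as np
from scipy.spatial.transform import Rotation as R
def ray(n,px,z):
    m=camera_model(n);P=np.array(m["pose"])
    u=cv2.undistortPoints(np.float64(px).reshape(-1,1,2),np.array(m["camera_matrix"]),np.array(m["dist_coeffs"])).reshape(-1,2)
    d=np.c_[u,np.ones(len(u))]@P[:3,:3].T
    return (P[:3,3]+d*((z-P[2,3])/d[:,2])[:,None])[:,:2]
def rects(n,mask,z,amin=60):
    out=[]
    for c in cv2.findContours(mask.astype(np.uint8),cv2.RETR_EXTERNAL,cv2.CHAIN_APPROX_NONE)[0]:
        if cv2.contourArea(c)<amin: continue
        w=ray(n,c.reshape(-1,2),z)
        (cx,cy),(a,b),t=cv2.minAreaRect((w*1000).astype(np.float32))
        if a>b:a,b,t=b,a,t+90   # b long side; t = angle of short side
        t=(t+90)%180-90
        out.append((round(cx,1),round(cy,1),round(a,1),round(b,1),round(t,1)))
    return out
def roi(im,c0,r0,c1,r1):
    m=np.zeros(im.shape[:2],bool);m[r0:r1,c0:c1]=1;return m
def down(yaw):  # tool down, closing line y at angle: tool x axis at yaw
    return (R.from_euler('z',yaw)*R.from_euler('x',np.pi)).as_rotvec()
E
python3 - <<'E'
from h import *
im=cv2.imread("pics/top0.png"); h,s,v=[x.astype(int) for x in cv2.split(cv2.cvtColor(im,cv2.COLOR_BGR2HSV))]
yel=(h>12)&(h<35)&(s>150)
print("panel",rects("top",~yel&roi(im,350,245,475,320),.014))
print("pads",rects("top",(v<60)&roi(im,350,245,475,320),.012))
print("stand",rects("top",~yel&(s<110)&(v>40)&(v<140)&roi(im,185,210,316,300),.008))
print("standall",rects("top",~yel&roi(im,185,210,316,300),.008))
print("bar",rects("top",~yel&roi(im,313,270,345,295),.035,20))
print("holder",rects("top",~yel&roi(im,330,190,392,240),.006))
print("frame",rects("top",(s<60)&(v>140)&roi(im,330,190,392,240),.042))
print("plates",rects("top",(cv2.morphologyEx(((h<100)&~((h>100)))  .astype(np.uint8),0,np.ones((2,2)))>0)&roi(im,197,255,310,290),.05))
big=np.hstack([cv2.resize(im[210:300,185:345],(480,270),interpolation=2),cv2.resize(im[190:240,330:395],(320,246),interpolation=2)[:270] if 0 else cv2.copyMakeBorder(cv2.resize(im[190:240,330:395],(312,240),interpolation=2),0,30,0,0,0)])
si=cv2.imread("pics/side0.png"); b2=np.hstack([cv2.resize(si[165:285,220:340],(320,320),interpolation=2),cv2.resize(si[210:310,340:420],(256,320),interpolation=2)]);b2=cv2.copyMakeBorder(b2,0,0,0,big.shape[1]-b2.shape[1],0)
cv2.imwrite("pics/z0.png",np.vstack([big,b2]))
E
```

```text
panel [(466.5, -265.7, 141.8, 292.5, -4.0)]
pads [(460.2, -349.7, 62.2, 96.4, 88.0), (466.4, -266.3, 63.5, 95.4, 85.8), (473.0, -182.7, 63.6, 96.3, 85.9)]
stand [(450.7, 159.7, 29.5, 228.0, 0.1), (493.7, 135.7, 36.4, 39.6, -6.2), (503.2, 325.2, 94.4, 103.2, -4.3), (573.2, 206.3, 150.6, 341.5, -5.0)]
standall [(546.6, 203.4, 200.0, 379.3, -4.2)]
bar [(471.0, -5.2, 10.8, 61.7, -3.9)]
holder [(668.4, -119.9, 98.9, 128.5, 6.6)]
frame [(669.1, -120.4, 62.3, 86.2, 6.3)]
plates [(448.9, 279.8, 11.4, 157.9, 0.1), (461.2, 126.3, 15.4, 46.9, -4.2), (471.4, 297.5, 16.0, 48.2, -5.6), (514.2, 121.2, 14.5, 46.3, 0.2), (525.3, 291.8, 15.9, 48.1, -8.0)]
```

View pics/z0.png

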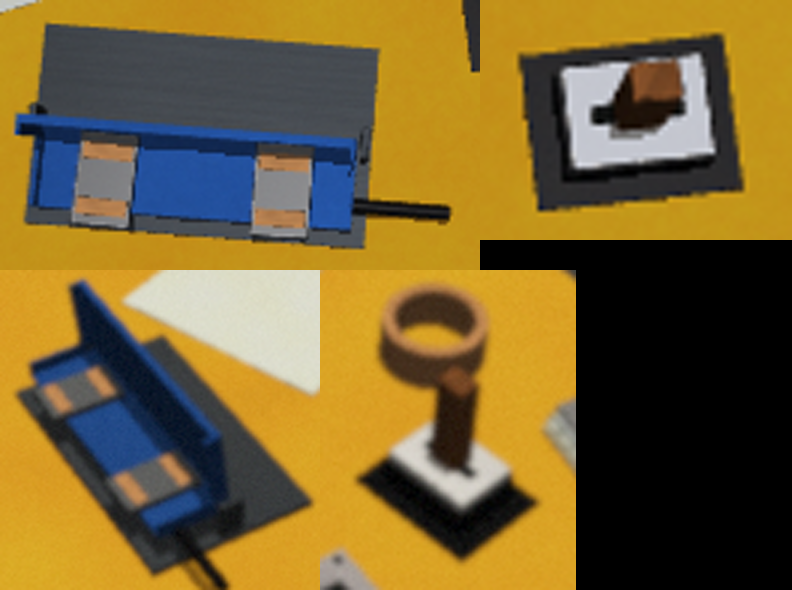

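The crop shows both plates adhesive side up. The stand yaw is about -4.3°, the bar is clear, and the roller is upright in its holder (yaw 6.4°). I'll swing the tray now.

```bash
cat >> h.py <<'E'
SY=np.radians(-4.2)
def rz(a): return R.from_euler('z',a)
def best(pos,yaw):
    c=[]
    for k in(0,np.pi):
        o=down(yaw+k);q=kinematics.ik(pos,o)
        if q is not None:c.append((abs(q[5]),k,o))
    return min(c,key=lambda t:t[0])[2]
E
python3 - <<'E'
from h import *
c=ray("top",[(200.7,218.3),(311,226.3),(306,292.3)],.008); print("corners",c, "centre",(c[0]+c[2])/2, np.linalg.norm(c[0]-c[1]),np.linalg.norm(c[1]-c[2]))
bar=np.array([.4713,-.0011,.035]); o=best([*bar[:2],.1],SY+np.pi/2)
manip.move_gripper(.06)
manip.goto([bar[0],bar[1],.25],o); print(read_state()["joint_positions"],read_state()["contact_force"])
manip.movel([bar[0],bar[1],.016],vel=.12)
manip.move_gripper(0.0,grasp_force=20); s=read_state(); print(s["finger_gap"],s["finger_force"],s["contact_force"],s["position"],s["time_s"])
cv2.imwrite("pics/t1.png",capture("top")[:,:,::-1])
E
```

```text
corners [[0.65597873 0.36311188]
 [0.63297533 0.03129568]
 [0.43531449 0.04560976]] centre [0.54564661 0.20436082] 0.3326126117426417 0.1981784553418896
[-1.15196934e-01 -3.04854637e-01  1.99087948e+00  1.99574546e-04
  1.45564658e+00 -4.30166544e-02] [-0.05945304  0.57628151 -0.37069879]
0.013261245170794052 20.000333189964294 [-2.81116068  0.77594338  3.04653092] [ 0.47067728 -0.00105911  0.01592183] 6.1167
```

```bash
cat >> h.py <<'E'
def arc(th): 
    x,z=-.060,-.005
    return np.array([x*np.cos(th)+z*np.sin(th),0,-x*np.sin(th)+z*np.cos(th)])
E
python3 - <<'E'
from h import *
p0=np.array(read_state()["position"]);S=rz(SY)
for i,t in enumerate(np.r_[np.linspace(0.0,1.72,16)[1:],1.745,1.755]):
    manip.movel(p0+S.apply(arc(t)-arc(0)),vel=.04)
    f=read_state()["contact_force"]
    if i%3==2 or i>13: print(round(t,3),np.round(f,1))
    if np.linalg.norm(f)>45: break
s=read_state();print(s["position"],s["time_s"],s["finger_gap"])
for n in("top","side"): cv2.imwrite(f"pics/{n}2.png",capture(n)[:,:,::-1])
a=cv2.imread("pics/top2.png")[180:320,180:350];b=cv2.imread("pics/side2.png")[150:300,210:360]
cv2.imwrite("pics/z2.png",np.hstack([cv2.resize(a,(425,350),interpolation=2),cv2.resize(b,(350,350),interpolation=2)]))
E
```

```text
0.344 [-0.6 -0.1 -5.5]
0.688 [-11.5   0.3  -0.8]
1.032 [-27.8   0.3  16.8]
1.376 [-8.9 -0.3 10.1]
1.72 [-7.8 -0.2  8.5]
1.745 [-13.3  -0.4  13.3]
1.755 [-15.8   0.1  14. ]
[ 0.53612082 -0.00602775  0.08453407] 11.5417 0.013405884601338444
```

View pics/z2.png

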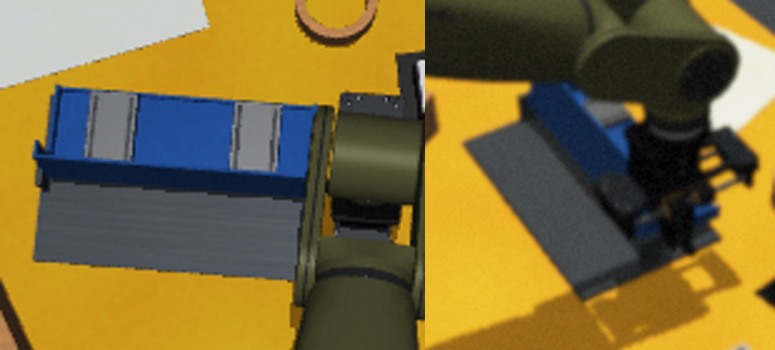

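The plates tumbled and now lie front up on the other wing, with their thin lines visible. I'll push on gently to make sure the tray is at its stop.

Run:
```python
from h import *
S=rz(SY);p=np.array(read_state()["position"]);print(np.round(p,4))
for i in range(6):
    manip.movel(p+S.apply([.0015*(i+1),0,0]),vel=.02); s=read_state();print(np.round(s["position"],4),np.round(s["contact_force"],1))
    if abs(s["contact_force"][0])>28:break
manip.move_gripper(.05)
s=read_state();p=s["position"];print(p,s["contact_force"])
manip.movel([p[0],p[1],.25],vel=.15)
manip.goto([.40,-.30,.3],best([.40,-.30,.3],0)) 
for n in("top","side"): cv2.imwrite(f"pics/{n}3.png",capture(n)[:,:,::-1])
im=cv2.imread("pics/top3.png"); h,s,v=[x.astype(int) for x in cv2.split(cv2.cvtColor(im,cv2.COLOR_BGR2HSV))]
m=(s<60)&(v>75)&roi(im,195,205,312,246)
print("plates",rects("top",m,.046))
print("bar",rects("top",~((h>12)&(h<35)&(s>150))&roi(im,313,200,345,290),.1,20),read_state()["time_s"])
cv2.imwrite("pics/z3.png",np.hstack([cv2.resize(im[200:300,185:345],(480,300),interpolation=2),cv2.resize(cv2.imread("pics/side3.png")[160:290,215:345],(300,300),interpolation=2)]))
```

```text
[ 0.5361 -0.006   0.0845]
[ 0.536  -0.006   0.0847] [-9.3 -0.6 -1.5]
[ 0.536  -0.006   0.0847] [-13.8  -0.1   3.2]
[ 0.536  -0.006   0.0846] [-19.8   0.4   6.7]
[ 0.536  -0.006   0.0845] [-25.7   0.2  11.2]
[ 0.536  -0.006   0.0844] [-30.1   0.6  15.4]
[ 0.54384456 -0.00657927  0.08466489] [0.43130976 0.0993792  0.15231755]
plates [(607.0, 117.0, 54.6, 75.3, 85.7), (616.7, 286.0, 54.7, 80.8, 85.6)]
bar [(536.5, -7.3, 10.8, 68.0, -4.2), (645.9, -54.2, 14.2, 92.0, 89.7)] 16.3917
```

View pics/z3.png

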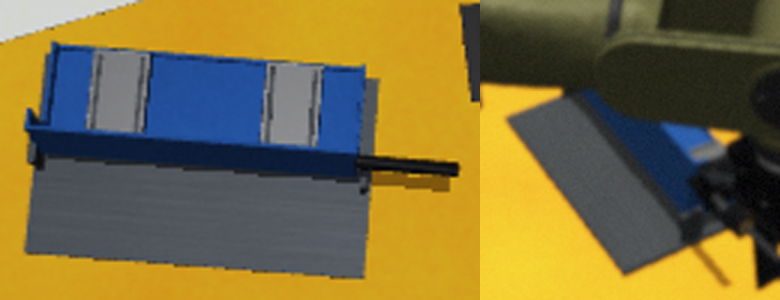

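The tray is at its stop: the bar doesn't move under 30 N and its x shift is 65 mm, as expected. Both plates lie front up against the lip. Picking them now.

```bash
cat >> h.py <<'E'
PY=np.radians(-4.1)
PK={0:(.4603,-.3496),1:(.4665,-.2660),2:(.4728,-.1826)}
def pick_place(c,pk):
    S=rz(SY);T=S*R.from_euler('y',5,degrees=True);n=T.apply([0,0,1])
    face=np.array([c[0],c[1],.0348])
    a=[]
    for k in(0,np.pi):
        o=(T*R.from_euler('x',np.pi)*rz(k)).as_rotvec();q=kinematics.ik(face+.1*n,o)
        if q is not None:a.append((abs(q[5]),k,o))
    _,k,o=min(a,key=lambda t:t[0])
    manip.move_gripper(.072,grasp_force=25)
    manip.goto(face+.17*n,o)
    manip.movel(face+.03*n,vel=.2); manip.movel(face+.004*n,vel=.04)
    f0=read_state()["contact_force"]
    manip.move_gripper(.03,grasp_force=25);s=read_state();print("gap",s["finger_gap"],s["finger_force"],np.round(f0,1),np.round(s["contact_force"],1))
    manip.movel(face+.03*n,vel=.04); manip.movel(face+.17*n,vel=.2)
    od=(rz(PY)*R.from_euler('x',np.pi)*rz(k)).as_rotvec(); x,y=PK[pk]
    manip.goto([x,y,.12],od); manip.movel([x,y,.03],vel=.12); manip.movel([x,y,.019],vel=.03); manip.hold(.2)
    f0=read_state()["contact_force"][2]
    for z in np.arange(.0185,.0149,-.0005):
        manip.movel([x,y,z],vel=.02); f=read_state()["contact_force"][2]-f0
        if f>1.5:break
    s=read_state();print("down at",z,f,"gap",s["finger_gap"])
    manip.move_gripper(.068); manip.movel([x,y,.05],vel=.06); manip.movel([x,y,.2],vel=.2); print(read_state()["time_s"])
E
python3 - <<'E'
from h import *
pick_place((.6005,.1175),2)
manip.goto([.35,-.05,.3],best([.35,-.05,.3],0))
im=capture("top");cv2.imwrite("pics/t4.png",im[:,:,::-1])
cv2.imwrite("pics/z4.png",cv2.resize(im[200:320,180:480,::-1],(750,300),interpolation=2))
E
```

```text
gap 0.0557096402402275 24.99992072582245 [-0.2  0.  -0.8] [-0.2 -0.6  0.2]
down at 0.015499999999999996 3.78198652995625 gap 0.05568392373897324
29.4417
```

View pics/z4.png

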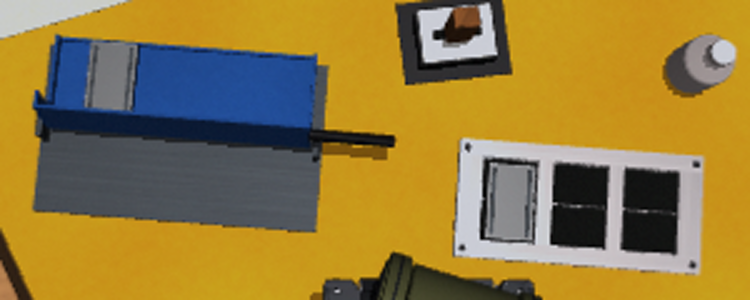

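Plate 1 lies inside pocket 2, front up. The second plate is still at (224,230). I'll re-measure it and pick it.

Run:
```python
from h import *
def seg(im): 
    h,s,v=[x.astype(int) for x in cv2.split(cv2.cvtColor(im,cv2.COLOR_BGR2HSV))]; return (s<60)&(v>75)
im=cv2.imread("pics/t4.png")
r=rects("top",seg(im)&roi(im,195,205,312,246),.046);print(r)
x,y,a,b,t=r[0]; 
if abs(x-616.7)<3 and abs(y-286)<3 and len(r)==1:
    pick_place((.6135,.2863),0)
    manip.goto([.35,.15,.3],best([.35,.15,.3],0))
    im=capture("top")[:,:,::-1];cv2.imwrite("pics/t5.png",im);cv2.imwrite("pics/s5.png",capture("side")[:,:,::-1])
    cv2.imwrite("pics/z5.png",cv2.resize(im[190:320,330:480],(600,520),interpolation=2))
```

```text
[(616.7, 285.5, 53.9, 80.9, 85.3)]
gap 0.055670860108145065 25.000154972076416 [0.7 1.1 0.3] [ 0.4 -0.1  0.7]
down at 0.015999999999999997 1.5051324161404915 gap 0.055868538390813266
45.9833
```

View pics/z5.png

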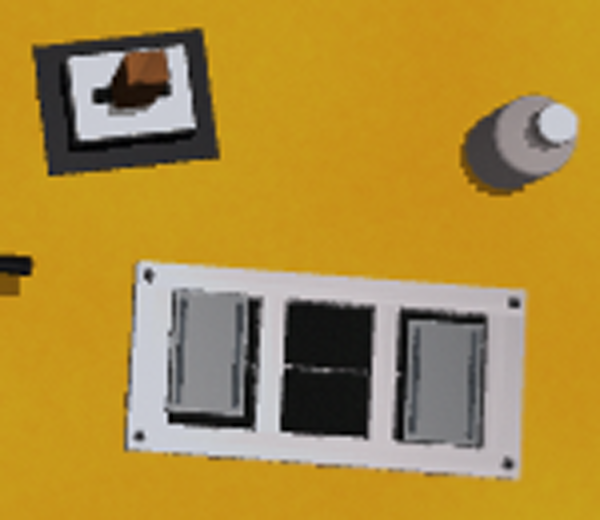

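The plate in pocket 2 has been knocked up and to the left, onto the pocket edge at about (382,278). I'll measure it.

Run:
```python
from h import *
for f in("t4","t5"):
    im=cv2.imread(f"pics/{f}.png"); h,s,v=[x.astype(int) for x in cv2.split(cv2.cvtColor(im,cv2.COLOR_BGR2HSV))]
    m=(s<60)&(v>75)&(v<172)&roi(im,366,255,458,304)
    m=cv2.morphologyEx(m.astype(np.uint8),cv2.MORPH_OPEN,np.ones((3,3)))
    print(f,rects("top",m,.022))
print(np.int32(v[275,366:400]), np.int32(v[285,425:455]))
im=cv2.imread("pics/s5.png")
cv2.imwrite("pics/z6.png",cv2.resize(im[285:405,295:420],(625,600),interpolation=2))
```

```text
t4 [(469.4, -184.8, 57.6, 91.5, 86.3)]
t5 [(456.4, -351.2, 56.9, 90.0, 85.4), (479.2, -176.3, 56.8, 90.4, 86.0)]
[212 211 209 211 210 209 162 149 128  93 142 142 141 142 140 140 139 138
 137 138 138 137 136  87 123 152  19  19  45 205 205 207 201 201] [200 194 197 193  46  14  51 127  80  99 127 128 128 127 126 125 126 126
 123 124 123 123  68  71 116  56 137 179 188 187]
```

View pics/z6.png

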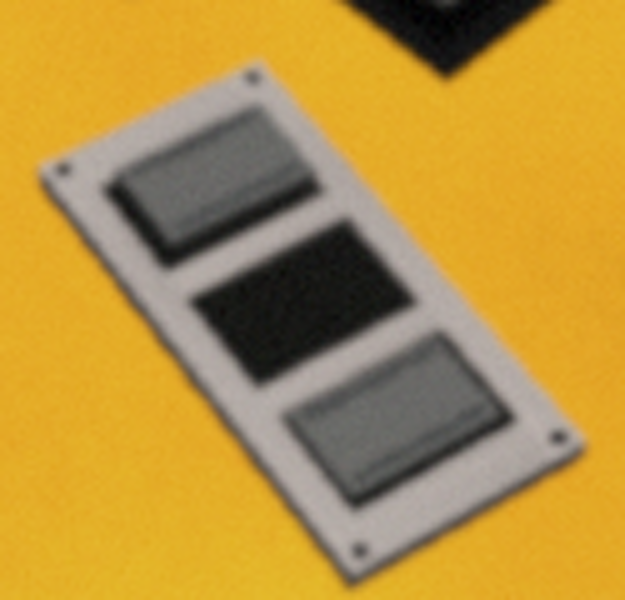

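The plate shows about 6 mm off centre diagonally, in the corner of the pocket or on its rim. I'll regrip it and re-centre it.

Run:
```python
from h import *
c=(.4792,-.1763);x,y=PK[2];o=best([*c,.1],PY)
manip.move_gripper(.072); manip.goto([*c,.12],o); manip.movel([*c,.03],vel=.12); manip.movel([*c,.0168],vel=.04)
print(read_state()["contact_force"])
manip.move_gripper(.03,grasp_force=25);s=read_state();print(s["finger_gap"])
manip.movel([*c,.035],vel=.05);manip.movel([x,y,.035],vel=.05);manip.movel([x,y,.022],vel=.04);manip.hold(.2);f0=read_state()["contact_force"][2]
for z in np.arange(.0215,.0149,-.0005):
    manip.movel([x,y,z],vel=.02); f=read_state()["contact_force"][2]-f0
    if f>1.5:break
print(z,f);manip.move_gripper(.068); manip.movel([x,y,.05],vel=.06); manip.movel([x,y,.2],vel=.2)
manip.goto([.45,.0,.3],best([.45,.0,.3],0))
im=capture("top")[:,:,::-1];cv2.imwrite("pics/t6.png",im)
h,s,v=[q.astype(int) for q in cv2.split(cv2.cvtColor(im,cv2.COLOR_BGR2HSV))]
m=cv2.morphologyEx(((s<60)&(v>75)&(v<172)&roi(im,366,255,458,304)).astype(np.uint8),cv2.MORPH_OPEN,np.ones((3,3)))
print(rects("top",m,.022),rects("top",(s<60)&(v>140)&roi(im,330,190,392,240),.042),read_state()["time_s"])
cv2.imwrite("pics/z7.png",cv2.resize(im[190:320,330:480],(600,520),interpolation=2))
```

```text
[ 0.09356352  0.25250231 -0.31006368]
0.05589579145933951
0.016499999999999994 6.031446019345031
[(456.4, -351.2, 57.0, 90.0, 85.4), (471.7, -184.9, 57.6, 88.6, 86.3)] [(669.1, -120.5, 62.4, 86.6, 6.3)] 59.5417
```

View pics/z7.png

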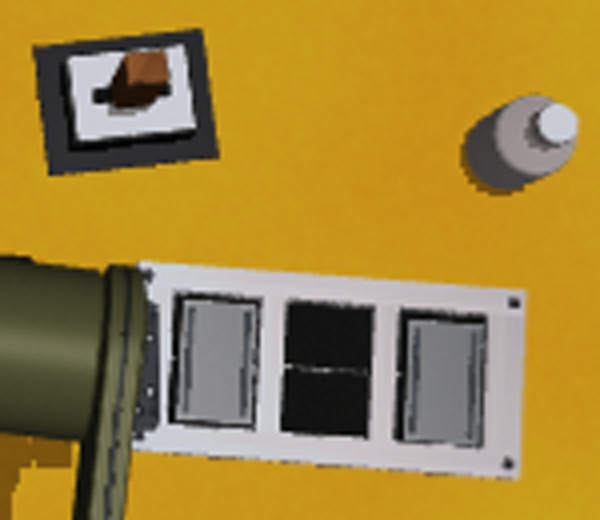

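Both plates are within their pockets. Next I'll grip the roller and roll each plate under force feedback.

```bash
cat > roll.py <<'E'
from h import *
def roll(c,F=25):
    o=best([*c,.25],PY+np.pi/2); u=rz(PY).apply([1,0,0])[:2]; c=np.array(c)
    P=lambda d,z:[*(c+d*u),z]
    manip.goto(P(-.042,.16),o); manip.movel(P(-.042,.106),vel=.08); manip.hold(.3); f0=read_state()["contact_force"][2]
    z=.106;rec=[]
    for _ in range(25):
        s=read_state();f=s["contact_force"][2]-f0
        if f>F-3:break
        z-=.001 if f<12 else .0007; manip.movel(P(-.042,z),vel=.02)
    print("start",round(z,4),round(f,1),np.round(s["position"][2],4))
    for d in np.r_[np.arange(-.035,.0425,.007),np.arange(.035,-.0425,-.007)]:
        manip.movel(P(d,z),vel=.04); s=read_state(); f=s["contact_force"][2]-f0
        rec.append((round(d*1e3),round(f,1),round(s["position"][2]*1e3,1)))
        z+=np.clip((f-F)/4000*.7,-.002,.002)
    print(rec)
    for _ in range(1): manip.movel(P(d,.105),vel=.06); manip.movel(P(d,.2),vel=.2)
    print("tilt/gap",read_state()["finger_gap"],read_state()["time_s"])
E
python3 - <<'E'
from roll import *
g=(.6688,-.1202);o=best([*g,.2],np.radians(6.4)+np.pi/2)
manip.move_gripper(.06); manip.goto([*g,.26],o); manip.movel([*g,.084],vel=.12)
print(read_state()["contact_force"])
manip.move_gripper(.01,grasp_force=55);s=read_state();print(s["finger_gap"],s["position"],s["contact_force"],s["joint_positions"][5])
manip.movel([*g,.19],vel=.1);manip.hold(.3);print(read_state()["contact_force"],read_state()["ft_torque"])
roll((.4720,-.1837))
E
```

```text
[ 0.17834955 -0.09339148  0.05251563]
0.024093617553740145 [ 0.66873014 -0.12022553  0.08398611] [-0.73208774  0.68203477  0.43620175] -0.3685109357165324
[ 0.96913163  0.62541919 -4.31087676] [-0.0875882   0.09578768 -0.01784507]
start 0.0942 22.8 0.0979
[(-35, np.float64(18.8), np.float64(97.6)), (-28, np.float64(22.2), np.float64(97.4)), (-21, np.float64(23.5), np.float64(97.4)), (-14, np.float64(23.4), np.float64(97.4)), (-7, np.float64(24.4), np.float64(97.4)), (0, np.float64(24.4), np.float64(97.4)), (7, np.float64(24.8), np.float64(97.4)), (14, np.float64(23.7), np.float64(97.4)), (21, np.float64(24.7), np.float64(97.4)), (28, np.float64(25.2), np.float64(97.3)), (35, np.float64(23.5), np.float64(97.2)), (42, np.float64(18.9), np.float64(96.5)), (35, np.float64(28.4), np.float64(97.2)), (28, np.float64(27.2), np.float64(97.3)), (21, np.float64(27.6), np.float64(97.3)), (14, np.float64(25.7), np.float64(97.4)), (7, np.float64(25.1), np.float64(97.4)), (0, np.float64(25.9), np.float64(97.4)), (-7, np.float64(25.2), np.float64(97.4)), (-14, np.float64(25.2), np.float64(97.4)), (-21, np.float64(26.0), np.float64(97.4)), (-28, np.float64(24.8), np.float64(97.3)), (-35, np.float64(25.7), np.float64(97.3)), (-42, np.float64(25.0), np.float64(97.3))]
tilt/gap 0.023968912073650792 79.5
```

Run:
```python
from roll import *
roll((.4568,-.3502))
g=(.6688,-.1202);o=best([*g,.2],np.radians(6.4)+np.pi/2)
manip.goto([*g,.19],o); manip.movel([*g,.1],vel=.12);manip.hold(.3);f0=read_state()["contact_force"]
for z in np.arange(.092,.079,-.001):
    manip.movel([*g,z],vel=.03);s=read_state();f=s["contact_force"]-f0
    if f[2]>2.5:break
print("holder",z,np.round(f,1))
manip.move_gripper(.06); manip.movel([*g,.26],vel=.15)
manip.goto([.42,.05,.3],best([.42,.05,.3],0))
for n in("top","side"):cv2.imwrite(f"pics/{n}8.png",capture(n)[:,:,::-1])
im=cv2.imread("pics/top8.png");h,s,v=[q.astype(int) for q in cv2.split(cv2.cvtColor(im,cv2.COLOR_BGR2HSV))]
m=cv2.morphologyEx(((s<60)&(v>75)&(v<172)&roi(im,366,255,458,304)).astype(np.uint8),cv2.MORPH_OPEN,np.ones((3,3)))
print(rects("top",m,.017),rects("top",(s<60)&(v>140)&roi(im,330,190,392,240),.042),read_state()["time_s"])
cv2.imwrite("pics/z8.png",np.hstack([cv2.resize(im[190:320,330:480],(400,347),interpolation=2),cv2.resize(cv2.imread("pics/side8.png")[220:400,290:470],(347,347),interpolation=2)]))
```

```text
start 0.0932 24.6 0.0977
[(-35, np.float64(21.9), np.float64(97.5)), (-28, np.float64(21.6), np.float64(97.4)), (-21, np.float64(24.0), np.float64(97.4)), (-14, np.float64(25.2), np.float64(97.4)), (-7, np.float64(24.4), np.float64(97.4)), (0, np.float64(24.1), np.float64(97.4)), (7, np.float64(25.6), np.float64(97.4)), (14, np.float64(24.4), np.float64(97.4)), (21, np.float64(23.8), np.float64(97.4)), (28, np.float64(24.2), np.float64(97.3)), (35, np.float64(24.3), np.float64(97.3)), (42, np.float64(21.0), np.float64(96.8)), (35, np.float64(27.2), np.float64(97.2)), (28, np.float64(26.4), np.float64(97.3)), (21, np.float64(25.8), np.float64(97.3)), (14, np.float64(26.1), np.float64(97.4)), (7, np.float64(25.9), np.float64(97.4)), (0, np.float64(25.0), np.float64(97.4)), (-7, np.float64(25.1), np.float64(97.4)), (-14, np.float64(25.9), np.float64(97.4)), (-21, np.float64(25.6), np.float64(97.3)), (-28, np.float64(25.3), np.float64(97.3)), (-35, np.float64(24.6), np.float64(97.3)), (-42, np.float64(24.9), np.float64(97.2))]
tilt/gap 0.023955295100729503 93.6417
holder 0.08299999999999999 [-4.6  2.1  6.2]
[(456.5, -350.2, 55.0, 89.8, 85.6), (471.9, -185.8, 59.8, 88.1, 85.8)] [(669.3, -120.3, 62.5, 86.3, 6.3)] 102.7083
```

View pics/z8.png

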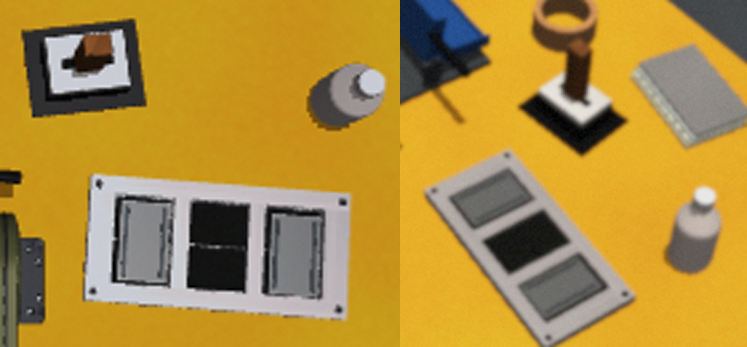

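Both plates are pressed home and the roller is upright in its holder. Now I'll swing the tray back.

Run:
```python
from h import *
S=rz(SY);p0=np.array([.4708,-.0011,.016]);B=lambda t:p0+S.apply(arc(t)-arc(0))
b=B(1.745);o=best(b+[0,0,.1],SY+np.pi/2)
manip.move_gripper(.05);manip.goto([b[0],b[1],.22],o);manip.movel(b,vel=.12);print(read_state()["contact_force"])
manip.move_gripper(0,grasp_force=20);print(read_state()["finger_gap"])
for i,t in enumerate(np.linspace(1.745,0,17)[1:]):
    manip.movel(B(t),vel=.05);f=read_state()["contact_force"]
    if i%4==3:print(round(t,2),np.round(f,1),np.round(read_state()["position"]-B(t),4))
    if np.linalg.norm(f)>50:print("force");break
for k in range(1,9):
    manip.movel(B(0)-[0,0,.001*k],vel=.02);s=read_state();print(np.round(s["position"],4),np.round(s["contact_force"],1))
    if s["contact_force"][2]>25:break
manip.move_gripper(.05);p=read_state()["position"];manip.movel([p[0],p[1],.25],vel=.15)
manip.goto([.40,-.30,.35],best([.40,-.30,.35],0));manip.hold(.3)
for n in("top","side"):cv2.imwrite(f"pics/{n}9.png",capture(n)[:,:,::-1])
print(read_state()["time_s"])
cv2.imwrite("pics/z9.png",np.hstack([cv2.imread("pics/top9.png")[120:420,80:480],cv2.imread("pics/side9.png")[120:420,150:550]]))
```

```text
[ 0.27529369 -0.29319963  0.66037523]
0.013233921565614344
1.31 [ 7.9 -0.3  3.8] [ 0.0051 -0.0003  0.0035]
0.87 [4.6 0.5 6.3] [ 0.0045 -0.0002  0.0036]
0.44 [1.7 0.6 5. ] [ 0.0022 -0.      0.0018]
0.0 [ 3.2  2.1 -0.8] [-0.0004  0.0001 -0.0005]
[ 0.4705 -0.001   0.015 ] [0.7 2.4 5. ]
[ 0.4704 -0.001   0.014 ] [-0.6  2.7  5.4]
[ 0.4705 -0.001   0.013 ] [-0.7  2.   5.7]
[ 0.4705 -0.001   0.012 ] [0.3 1.8 4.9]
[ 0.4706 -0.001   0.011 ] [-1.2  2.4  4.2]
[ 0.4706 -0.001   0.01  ] [0.2 2.4 4.3]
[ 0.4707 -0.001   0.0089] [-0.6  2.7  4.5]
[ 0.4707 -0.001   0.0087] [-2.5  3.9 10.6]
117.3167
```

View pics/z9.png

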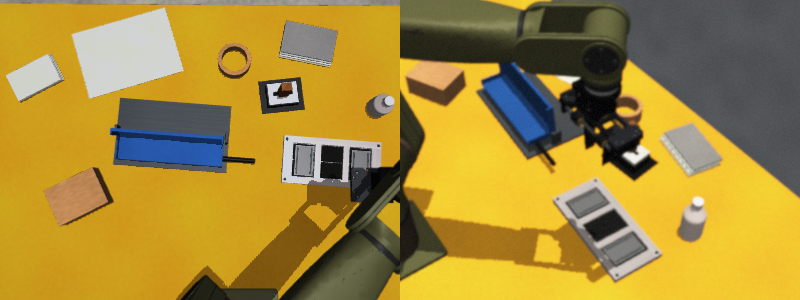

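The tray is back and empty, and everything else is in its place. I'll check the tray angle against the first picture, and the rest point once more.

Run:
```python
from h import *
for f in("top0","top9"):
    im=cv2.imread(f"pics/{f}.png");h,s,v=[q.astype(int) for q in cv2.split(cv2.cvtColor(im,cv2.COLOR_BGR2HSV))]
    b=(h>95)&(h<125)&(s>120)&(v>30)&roi(im,185,230,316,300)
    g=cv2.cvtColor(im,cv2.COLOR_BGR2GRAY)
    r=[(np.where(b[:,c])[0].min(),np.where(b[:,c])[0].max()) for c in(200,240,250,260,298)]
    print(f,r,rects("top",~((h>12)&(h<35)&(s>150))&roi(im,313,270,345,295),.035,20))
a=[cv2.imread(f"pics/{f}.png")[235:300,235:260].astype(np.float32).mean(2) for f in("top0","top9")]
print(a[0][:,:25].mean(1).astype(int).tolist());print(a[1].mean(1).astype(int).tolist())
a=cv2.imread("pics/top0.png").astype(int);b=cv2.imread("pics/top9.png").astype(int)
for n,(x0,y0,x1,y1) in dict(carton=(120,285,195,350),tape=(290,155,335,205),bottle=(445,205,480,240)).items(): print(n,(abs(a-b)[y0:y1,x0:x1].max(2)>40).sum())
```

```text
top0 [(np.int64(248), np.int64(278)), (np.int64(251), np.int64(281)), (np.int64(252), np.int64(282)), (np.int64(253), np.int64(283)), (np.int64(256), np.int64(286))] [(471.0, -5.2, 10.8, 61.7, -3.9)]
top9 [(np.int64(248), np.int64(278)), (np.int64(251), np.int64(281)), (np.int64(252), np.int64(282)), (np.int64(253), np.int64(283)), (np.int64(256), np.int64(286))] [(471.0, -5.2, 10.8, 61.7, -3.9)]
[73, 74, 74, 73, 72, 72, 73, 75, 75, 75, 74, 74, 75, 74, 73, 74, 77, 85, 90, 86, 65, 46, 45, 45, 45, 73, 91, 91, 91, 91, 91, 90, 91, 91, 90, 90, 91, 91, 91, 90, 90, 90, 90, 90, 90, 90, 88, 69, 58, 78, 79, 78, 76, 87, 116, 120, 120, 120, 120, 120, 120, 121, 120, 120, 120]
[81, 81, 82, 80, 79, 79, 81, 82, 83, 82, 81, 81, 83, 82, 81, 82, 85, 93, 98, 94, 71, 51, 49, 49, 49, 80, 99, 99, 99, 99, 99, 99, 99, 99, 98, 99, 99, 99, 99, 99, 98, 98, 98, 98, 98, 98, 96, 76, 64, 85, 87, 86, 84, 95, 126, 130, 130, 130, 130, 130, 130, 130, 130, 130, 130]
carton 0
tape 0
bottle 0
```

The tray matches its start position to the pixel, and the carton, tape and bottle haven't moved.

Run:
```python
from h import *
manip.goto([.40,.10,.35],best([.40,.10,.35],0));manip.hold(.2)
im=capture("top")[:,:,::-1].copy();h,s,v=[q.astype(int) for q in cv2.split(cv2.cvtColor(im,cv2.COLOR_BGR2HSV))]
m=cv2.morphologyEx(((s<60)&(v>75)&(v<172)&roi(im,366,255,458,304)).astype(np.uint8),cv2.MORPH_OPEN,np.ones((3,3)))
r=rects("top",m,.017);print(r)
ok=len(r)==2 and all(min(np.hypot(q[0]-a,q[1]-b) for q in r)<2.5 for a,b in((456.5,-350.2),(471.9,-185.8)))
print(ok, manip.hand_in() if ok else "check")
```

```text
[(456.5, -350.1, 54.9, 89.8, 85.5), (471.9, -185.8, 59.8, 88.1, 85.8)]
the job is handed in; nothing more can be done
True None
```

The job is done and handed in: both plates present (the third was absent) are turned, laid in the two outer pockets and rolled fully home. One was knocked aside during the run and I re-centred it before rolling. The roller is upright in its holder, the tray is back down, and the box, bottle and tape haven't moved.

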